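Sort solid from hollow sample capsules by weight

ROBOT

A 6-joint arm with a two-finger parallel gripper is mounted at the origin on the work surface. World frame = base frame: x ahead of the robot, y to its left, z up, the work surface at z = 0. Lengths are in m, angles in rad, forces in N, time in s.
With the tool pointing down it reaches from about 0.35 to 0.775 m from the base axis. Payload 7.3 kg.
Tool frame: the origin (TCP) lies on the centre line of the jaws, within the pads' length; the fingertips stand 11 mm ahead of it and the grasp point (between the pads) lies 8 mm behind it; z points along the fingers, y is the direction in which the jaws open and shut (so a half turn about z gives the same grasp; the last joint's range is limited). The gripper opens to 92 mm and grips with 3 to 60 N. Pads are 19 mm wide; open, the fingers measure 130 mm over their backs; the gripper's body (75 mm by 190 mm) begins 47 mm behind the grasp point.
Start: joints at [1.025, 0.342, 1.524, -0, 1.275, -0.146], TCP at [0.204, 0.484, 0.199] pointing down, gripper open.
Joint ranges: [-2.53, 2.53], [-0.77, 2.02], [0.04, 2.7], [-1, 4.14], [0.28, 2.66], [-3.11, 3.11]. Speed limits (rad/s): [2.57, 2.57, 3.14, 3.14, 3.14, 3.14].

INTERFACE

Orientations are given as [roll, pitch, yaw] about the fixed x, y, z axes, in that order (R = Rz(yaw) Ry(pitch) Rx(roll)).
In Python, from cell import robot gives the robot as it stands.
- The arm moves only by the tool jog_arm, never from a script. Its argument "deltas" is one flat list of numbers, 6 for each row, row after row: the shift along the world's x, y, z in units of 0.1 m (1.0 is 0.1 m), then the turn, a rotation vector about the world's x, y, z in units of 90 degrees (1.0 is 90 degrees). A call has 1 to 5 rows; each row is the pose to reach, as a shift and turn from the pose commanded when the call began; what a row does not reach only later rows make up. A row lasts 1/12 s, in which the tool goes at most 41.7 mm and 7.16 degrees, less where a joint would pass 70% of its speed; a pose out of reach is approached as far as the arm can. A call with a number of a shift or a turn outside -1 to 1 is refused whole. A call with a gripper value outside its range is refused whole. "claw" is the opening, from 0 (shut) to 1 (fully open), set as the call begins (left out, the last holds). The fingers move at their own pace and stop on an object; "newtons" is the grip in N (left out, the last holds). Time passes only in rows, so rows that repeat a pose let the fingers close. It gives the time, the measured TCP pose, the force and the opening at its end, in the units of the state.
- robot.observe(): the state, without advancing time (a new reading comes with each control period).
- robot.read_camera(name): name is "scene" or "side" or "wrist"; returns the picture (480x640x3 uint8, red, green, blue); there is no depth.
- robot.camera_params(name): a dict with "fx", "fy", "cx", "cy" (pixels), "k1" (the pictures are not rectified: a ray, as slopes to the right and down, at radius r is drawn at 1 + k1 r^2 times it, then the intrinsics apply), "R" (3x3) and "t" (3): a world point X has camera coordinates R X + t. Camera axes: x right, y down, z forward; pixel columns grow to the right and rows downward; lengths in m; the calibration is good to about 2 mm. A picture is of the moment at which its call begins: read the wrist's pose just before it. camera_params takes no time and is no camera call; for the wrist camera it gives the pose at the moment of the call.
- robot.hand_in(): hands the job in, once; it reports no verdict.
The state is a dict: "time": time; "qpos": joint angles; "qvel": joint speeds; "joint_efforts": joint torques, N m; "tool_pos": TCP position; "tool_rot": TCP orientation; "contact_force": force on the tool from outside, world axes, zero at the start; "torque": the same for the moment, N m; "opening": finger opening in m.
Only numpy, scipy, OpenCV 4.12 (cv2) and the standard library are available. Lean on these libraries where they do the work, as an engineer would, in place of code of your own. Each camera call takes 0.05 s, during which the arm holds its last target. There are 200 camera calls.

TASK

The three steel capsules on the lab bench look alike, but some are solid, filled with a steel slug, and some are hollow, empty shells: lift each to feel its weight, then stand the solid ones upright in the rectangular tray and the hollow ones upright in the round dish. Leave everything else on the bench where it is.

Things in the scene. Friction and masses are not known exactly. Their poses are not given: they have to be found in the camera images.
- capsule_a: a cylindrical brushed-steel capsule, 40 mm in diameter and 70 mm tall, standing upright; closed at both ends. Either solid (a shell filled with a steel slug, which has about 2 mm of play: 620 to 760 g in all) or hollow (160 to 205 g in all): all three capsules look exactly alike, only the weight tells, and which is which changes from one time to the next. Origin at the centre of its underside, z along its axis (up)
- capsule_b: a cylindrical brushed-steel capsule, 40 mm in diameter and 70 mm tall, standing upright; closed at both ends. Either solid (a shell filled with a steel slug, which has about 2 mm of play: 620 to 760 g in all) or hollow (160 to 205 g in all): all three capsules look exactly alike, only the weight tells, and which is which changes from one time to the next. Origin at the centre of its underside, z along its axis (up)
- capsule_c: a cylindrical brushed-steel capsule, 40 mm in diameter and 70 mm tall, standing upright; closed at both ends. Either solid (a shell filled with a steel slug, which has about 2 mm of play: 620 to 760 g in all) or hollow (160 to 205 g in all): all three capsules look exactly alike, only the weight tells, and which is which changes from one time to the next. Origin at the centre of its underside, z along its axis (up)
- tray: white plastic RECTANGULAR tray fixed to the table, outside 160 mm along its x and 200 mm along its y, 22 mm high, walls 5 mm, floor 5 mm thick. Origin at the centre of its underside, z up. For the solid capsules
- dish: white plastic ROUND flat-bottomed dish fixed to the table, 200 mm outside diameter, 22 mm high, wall 5 mm, floor 5 mm thick. Origin at the centre of its underside, z up. For the hollow capsules
- weighing_jar: bystander: small glass jar with a white cap, 26 mm diameter, 36 mm tall, standing among the capsules; origin at the centre of its underside
- spanner: bystander: steel spanner 130 mm long lying flat along its x; origin under its middle
- beaker: bystander: empty glass beaker, 66 mm diameter, 75 mm tall; origin at the centre of its underside
- tip_box: bystander: blue box of pipette tips with a clear cover, 85 x 125 mm, 71 mm tall; origin at the centre of its underside
- reagent_bottle: bystander: amber glass bottle, 64 mm diameter, 120 mm tall; origin at the centre of its underside
- tweezers: bystander: steel tweezers 110 mm long and 5 mm thick, lying flat along their x on the robot's side of the capsules; origin under their middle
There are look-alikes about, which are no part of the job. Leave any red look-alike of the capsule_c alone. What is shaped like the capsule_b but red is not meant.

How it is judged:
At the end, for the whole second after the job is handed in: Every solid capsule (pressing on its container with over 4 N) stands in the rectangular tray and every hollow one (under 4 N) in the round dish: within 0.15 rad of upright, wholly inside the rim, its underside less than 12 mm above the container's underside, at rest and let go (angle between each of capsule_a, capsule_b, capsule_c's own z axis and vertical below 0.15 rad and linear speed of each of capsule_a, capsule_b, capsule_c below 0.02 m/s and ((x of capsule_a in the frame of tray between -0.06 and 0.06 m and y of capsule_a in the frame of tray between -0.08 and 0.08 m and z of capsule_a in the frame of tray below 0.012 m and contact force between capsule_a and tray above 4 N) or (horizontal distance between capsule_a and dish below 0.08 m and z of capsule_a in the frame of dish below 0.012 m and contact force between capsule_a and dish between 0.8 and 4 N)) and ((x of capsule_b in the frame of tray between -0.06 and 0.06 m and y of capsule_b in the frame of tray between -0.08 and 0.08 m and z of capsule_b in the frame of tray below 0.012 m and contact force between capsule_b and tray above 4 N) or (horizontal distance between capsule_b and dish below 0.08 m and z of capsule_b in the frame of dish below 0.012 m and contact force between capsule_b and dish between 0.8 and 4 N)) and ((x of capsule_c in the frame of tray between -0.06 and 0.06 m and y of capsule_c in the frame of tray between -0.08 and 0.08 m and z of capsule_c in the frame of tray below 0.012 m and contact force between capsule_c and tray above 4 N) or (horizontal distance between capsule_c and dish below 0.08 m and z of capsule_c in the frame of dish below 0.012 m and contact force between capsule_c and dish between 0.8 and 4 N))); the robot touches nothing.
It fails at once if another thing on the bench is shifted by more than 30 mm or tipped over (distance of any of weighing_jar, spanner, beaker, tip_box, reagent_bottle, tweezers from where it was at the start of the episode above 0.03 m or angle between any of weighing_jar, spanner, beaker, tip_box, reagent_bottle, tweezers's own z axis and vertical above 0.5 rad).
It also fails if it takes over 69 s, if anything falls off the work surface, if the arm or the gripper's body presses on something with over 40 N, if the wrist force passes 120 N, or if a joint passes its speed limit or range.

## Working session

There is one attempt and no reset: what is moved stays moved. The work goes in short steps, Python scripts to look and compute and a tool call to move; the robot and the scene stay as the last step left them, time stands still between calls to the robot, and variables do not carry over. Pictures are saved under pics/ and viewed, about 8 in all and at most 12, crops included, and the job is handed in when it is done.

Besides the shell and the picture viewer there is one more tool, called after "Request:" in YAML: its name, and indented under it one key for each argument. jog_arm: Moves the arm, as the interface text tells. Its arguments: {"type":"object","properties":{"deltas":{"type":"array","items":{"type":"number"}},"claw":{"type":"number"},"newtons":{"type":"number"}},"required":["deltas"]}

```bash
mkdir -p pics; ls; cat > h.py <<'E'
import numpy as np, cv2
from cell import robot
def snap(n,f):
    p=robot.camera_params(n); im=robot.read_camera(n); cv2.imwrite('pics/'+f,im[:,:,::-1]); return p
def ray(p,u,v):
    K=np.array([[p['fx'],0,p['cx']],[0,p['fy'],p['cy']],[0,0,1.]])
    x,y=cv2.undistortPoints(np.array([[[u,v]]],float),K,np.array([p['k1'],0,0,0,0.]))[0,0]
    R=np.array(p['R']);t=np.array(p['t']); return -R.T@t, R.T@np.array([x,y,1])
def at(p,u,v,z):
    c,d=ray(p,u,v); return (c+d*(z-c[2])/d[2]).round(4)
E
python3 - <<'E'
from h import *
for n in('scene','side'):
    p=snap(n,n+'1.png'); c,_=ray(p,320,240); print(n,c,p['fx'],p['k1'])
s=robot.observe();print(s)
E
```

```text
pics
scene [ 0.86488916 -0.41498978  0.82294958] 452.346965465645 -0.00873733925960404
side [0.40323627 0.63297094 0.82586712] 597.8332599980312 -0.11674741448814899
{'time': 0.1, 'qpos': array([ 1.02498317e+00,  3.42651149e-01,  1.52489149e+00, -2.19876726e-05,
        1.27538963e+00, -1.46033138e-01]), 'qvel': array([ 0.00013546, -0.00164468, -0.00158403, -0.00028554,  0.00243119,
       -0.00032819]), 'joint_efforts': array([ 2.25886135e-03, -4.32002807e+01, -2.44694316e+01,  7.20862881e-02,
        5.26738772e-02, -2.38934189e-05]), 'tool_pos': array([0.20413938, 0.48326982, 0.19882594]), 'tool_rot': array([-3.14026424e+00, -1.74130872e-04,  2.74181893e+00]), 'contact_force': array([ 0.41496437, -0.47168244, -0.36659496]), 'torque': array([ 0.01309904,  0.0345336 , -0.03760916]), 'opening': 0.09146937016413542}
```

View pics/scene1.png

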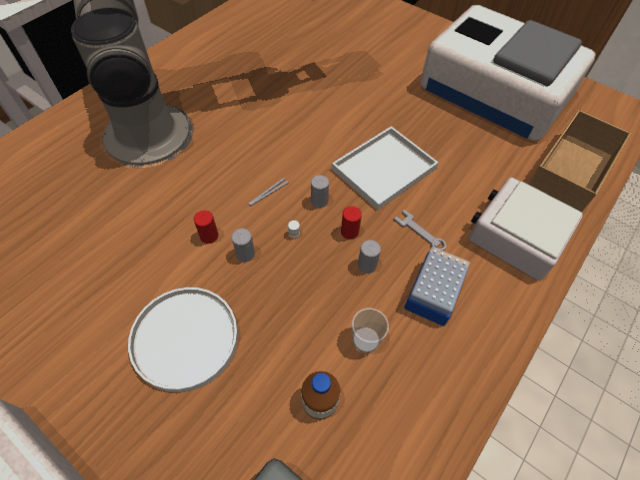

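View pics/side1.png

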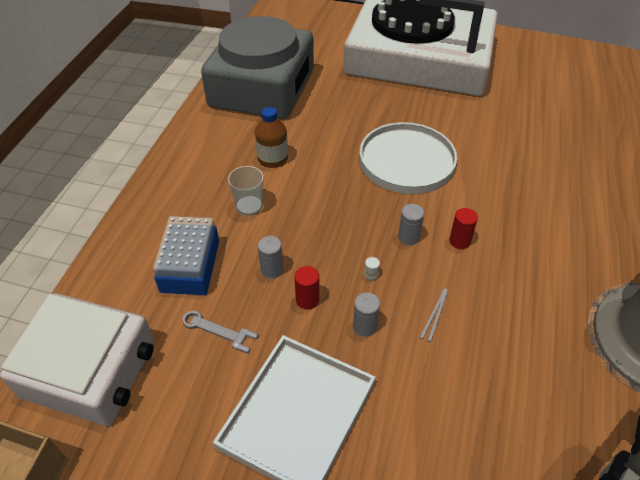

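The scene picture shows grey capsule tops at (320,183), (242,238) and (370,249), red look-alikes at (205,218) and (351,215), and the jar at (294,224). The tray is at (385,165) and the dish at (184,338). The side picture shows the same things: capsules at (367,302), (411,213) and (270,244).

```bash
python3 - <<'E'
from h import *
S=robot.camera_params('scene');D=robot.camera_params('side')
for n,z,a,b in [('cap1',.07,(320,183),(367,301)),('cap2',.07,(242.5,237.5),(411.5,212.5)),('cap3',.07,(370,249),(270,243)),
 ('redA',.07,(205,218),(465,216)),('redB',.07,(351.5,214.5),(307,274)),('jar',.036,(294,225),(372,263)),('beaker',.075,(370,324),(246,177)),('bottle',.12,(321,381),(269,113)),('tipbox',.071,(442,279),(191,237)),('tweez',.003,(268,192),(435,315)),
 ('dish',.022,(184,336),(408.5,155)),('spanA',.003,(403,217),(250,343)),('spanB',.003,(439,242),(191,319))]:
    print(n,at(S,*a,z),at(D,*b,z))
for c in [(333,164),(391,129),(437,162),(380,205)]: print('trayS',at(S,*c,.022))
for c in [(284,338),(375,377),(217,443)]: print('trayD',at(D,*c,.022))
for c in [(129,335),(238,335),(190,288),(180,388)]: print('dishS',at(S,*c,.015))
E
```

```text
cap1 [0.4817 0.0995 0.07  ] [0.4778 0.1016 0.07  ]
cap2 [ 0.4484 -0.1088  0.07  ] [ 0.4442 -0.1033  0.07  ]
cap3 [0.6625 0.0279 0.07  ] [0.6598 0.0296 0.07  ]
redA [ 0.3556 -0.1217  0.07  ] [ 0.3521 -0.1205  0.07  ]
redB [0.5847 0.0735 0.07  ] [0.5819 0.0757 0.07  ]
jar [ 0.4928 -0.0035  0.036 ] [ 0.4903 -0.0014  0.036 ]
beaker [ 0.7529 -0.1044  0.075 ] [ 0.752  -0.1062  0.075 ]
bottle [ 0.7537 -0.2481  0.12  ] [ 0.7511 -0.2431  0.12  ]
tipbox [0.8075 0.0573 0.071 ] [0.7928 0.0534 0.071 ]
tweez [0.3702 0.048  0.003 ] [0.3693 0.0523 0.003 ]
dish [ 0.4879 -0.3172  0.022 ] [ 0.4804 -0.3086  0.022 ]
spanA [0.6543 0.1839 0.003 ] [0.6461 0.1844 0.003 ]
spanB [0.7516 0.176  0.003 ] [0.7557 0.1679 0.003 ]
trayS [0.4452 0.1981 0.022 ]
trayS [0.4877 0.385  0.022 ]
trayS [0.6354 0.36   0.022 ]
trayS [0.6011 0.166  0.022 ]
trayD [0.5922 0.1717 0.022 ]
trayD [0.44   0.2005 0.022 ]
trayD [0.6304 0.3616 0.022 ]
dishS [ 0.4029 -0.379   0.015 ]
dishS [ 0.5622 -0.2521  0.015 ]
dishS [ 0.4194 -0.2398  0.015 ]
dishS [ 0.5504 -0.387   0.015 ]
```

Request:
jog_arm:
  deltas: [0.35,-0.48,0,0,0,0,0.69,-0.957,0,0,0,0,0.69,-0.957,0,0,0,0,0.69,-0.957,0,0,0,0]
  claw: 0.8

```text
time: 0.43
tool_pos: [0.2758, 0.3838, 0.1991]
tool_rot: [-3.139, 0.001, 2.738]
contact_force: [0.1, 1.2, 0.1]
opening: 0.0746
```

Request:
jog_arm:
  deltas: [0.35,-0.48,0,0,0,0,0.69,-0.957,0,0,0,0,0.69,-0.957,0,0,0,0,0.69,-0.957,0,0,0,0]

```text
time: 0.77
tool_pos: [0.3451, 0.2885, 0.1992]
tool_rot: [-3.14, 0.001, 2.737]
contact_force: [1.5, 0.3, 0.7]
opening: 0.0733
```

Request:
jog_arm:
  deltas: [0.35,-0.48,0,0,0,0,0.69,-0.957,0,0,0,0,0.69,-0.957,0,0,0,0,0.69,-0.957,0,0,0,0]

```text
time: 1.1
tool_pos: [0.4142, 0.193, 0.1992]
tool_rot: [-3.141, 0.002, 2.738]
contact_force: [0.5, -0.1, 0.5]
opening: 0.0736
```

Request:
jog_arm:
  deltas: [0.35,-0.48,0,0,0,0,0.69,-0.957,0,0,0,0,0.69,-0.957,0,0,0,0,0.69,-0.957,0,0,0,0,0.69,-0.957,0,0,0,0]

```text
time: 1.52
tool_pos: [0.4806, 0.1005, 0.1988]
tool_rot: [3.142, -0.001, 2.739]
contact_force: [-0.8, 0.1, -0.7]
opening: 0.0736
```

```bash
python3 - <<'E'
from h import *
print(robot.observe()); p=snap('wrist','w1.png'); print(p)
np.save('w1.npy',p,allow_pickle=True)
E
```

```text
{'time': 1.5167, 'qpos': array([ 4.94462421e-02,  2.81013410e-01,  1.61404156e+00,  6.74585507e-04,
        1.24774444e+00, -1.11895023e+00]), 'qvel': array([ 0.04554378, -0.02017675,  0.02847779,  0.00959439,  0.00482491,
        0.00809543]), 'joint_efforts': array([ -1.67019412, -38.99166226, -24.83637393,  -0.2203944 ,
        -0.05955506,  -0.17834094]), 'tool_pos': array([0.48059038, 0.10049747, 0.19884392]), 'tool_rot': array([ 3.14154433e+00, -1.36490412e-03,  2.73897829e+00]), 'contact_force': array([-0.81882992,  0.11571193, -0.71557029]), 'torque': array([0.01590557, 0.03166918, 0.06970954]), 'opening': 0.07364590903975346}
{'fx': 401.4652598155929, 'fy': 401.4652598155929, 'cx': 316.6302971754229, 'cy': 240.49175125896735, 'k1': -0.09151868801146006, 'R': array([[ 3.92284668e-01,  9.19843424e-01, -9.03085694e-04],
       [ 8.86403525e-01, -3.77760908e-01,  2.67554643e-01],
       [ 2.45767229e-01, -1.05758083e-01, -9.63542265e-01]]), 't': array([-0.28075102, -0.42187988,  0.2814631 ])}
```

View pics/w1.png

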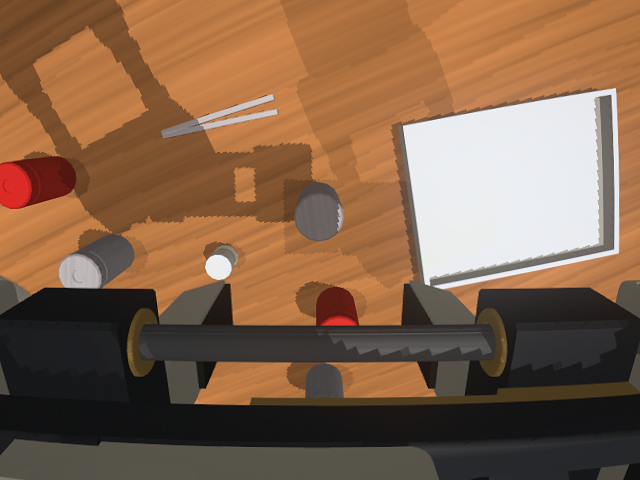

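The wrist view shows the cap1 top centred near (319,216), cap2's top at (80,270), the jar cap at (218,267), and the tray rim corners at (403,125), (616,89) and (617,252).

```bash
python3 - <<'E'
from h import *
p=np.load('w1.npy',allow_pickle=True).item()
for n,u,v,z in [('cap1top',319,217,.07),('cap2top',80,271,.07),('jar',218,267,.036),('redA',15,186,.07),('tr',403,125,.022),('tr',616,89,.022),('tr',617,252,.022),('tr',425,290,.022)]: print(n,at(p,u,v,z))
R,t=np.array(p['R']),np.array(p['t'])
for z in(0,.07):
  c=R@np.array([.480,.1005,z])+t; print(c[:2]/c[2]*p['fx']+[p['cx'],p['cy']])
E
```

```text
cap1top [0.4778 0.1036 0.07  ]
cap2top [ 0.4402 -0.1036  0.07  ]
jar [ 0.4913 -0.0031  0.036 ]
redA [ 0.3535 -0.1179  0.07  ]
tr [0.4403 0.1997 0.022 ]
tr [0.4825 0.3948 0.022 ]
tr [0.636  0.3607 0.022 ]
tr [0.5949 0.1666 0.022 ]
[316.61985018 205.00118506]
[316.53868238 220.94993587]
```

Request:
jog_arm:
  deltas: [-0.015,0.015,-0.3,0,0,0,-0.015,0.015,-0.6,0,0,0,-0.015,0.015,-0.9,0,0,0,-0.015,0.015,-1,0,0,0,-0.015,0.015,-1,0,0,0]

```text
time: 1.98
tool_pos: [0.4758, 0.104, 0.0969]
tool_rot: [-3.139, -0.006, 2.744]
contact_force: [0.3, 0.2, 1.0]
opening: 0.0736
```

Request:
jog_arm:
  deltas: [0,0,-0.2,0,0,0,0,0,-0.4,0,0,0,0,0,-0.55,0,0,0,0,0,-0.61,0,0,0,0,0,-0.61,0,0,0]

```text
time: 2.4
tool_pos: [0.4781, 0.1033, 0.0382]
tool_rot: [-3.141, -0.001, 2.743]
contact_force: [-0.5, -0.5, -0.2]
opening: 0.0729
```

Request:
jog_arm:
  deltas: [0,0,0,0,0,0,0,0,0,0,0,0,0,0,0,0,0,0,0,0,0,0,0,0,0,0,0,0,0,0]
  claw: 0.2
  newtons: 40

```text
time: 2.82
tool_pos: [0.4792, 0.1023, 0.039]
tool_rot: [3.141, 0.001, 2.742]
contact_force: [-0.5, 0.3, -0.3]
opening: 0.0449
```

Request:
jog_arm:
  deltas: [0,0,0,0,0,0,0,0,0,0,0,0,0,0,0,0,0,0,0,0,0,0,0,0,0,0,0,0,0,0]

```text
time: 3.23
tool_pos: [0.4793, 0.1024, 0.0388]
tool_rot: [3.141, 0.001, 2.742]
contact_force: [0.2, 1.4, 5.7]
opening: 0.038
```

Request:
jog_arm:
  deltas: [0,0,0.05,0,0,0,0,0,0.2,0,0,0,0,0,0.4,0,0,0,0,0,0.55,0,0,0,0,0,0.6,0,0,0]

```text
time: 3.65
tool_pos: [0.4796, 0.1022, 0.1002]
tool_rot: [3.141, 0.002, 2.742]
contact_force: [-0.2, 0.7, -2.0]
opening: 0.0375
```

Request:
jog_arm:
  deltas: [0,0,0,0,0,0,0,0,0,0,0,0,0,0,0,0,0,0,0,0,0,0,0,0,0,0,0,0,0,0]

```text
time: 4.07
tool_pos: [0.4782, 0.1023, 0.0976]
tool_rot: [-3.141, -0.002, 2.742]
contact_force: [0.2, 0.1, -1.8]
opening: 0.0375
```

Request:
jog_arm:
  deltas: [0,0,0,0,0,0,0,0,0,0,0,0,0,0,0,0,0,0,0,0,0,0,0,0,0,0,0,0,0,0]

```text
time: 4.48
tool_pos: [0.4789, 0.1023, 0.0984]
tool_rot: [3.142, 0.0, 2.742]
contact_force: [0.4, 0.1, -2.3]
opening: 0.0382
```

Request:
jog_arm:
  deltas: [0,-0.05,0.2,0,0,0,-0.02,-0.2,0.4,0,0,0,-0.05,-0.45,0.5,0,0,0,-0.08,-0.72,0.55,0,0,0,-0.115,-0.985,0.55,0,0,0]

```text
time: 4.9
tool_pos: [0.468, 0.0029, 0.1549]
tool_rot: [3.141, 0.003, 2.743]
contact_force: [0.5, 0.4, -1.4]
opening: 0.0378
```

Request:
jog_arm:
  deltas: [-0.03,-0.25,0,0,0,0,-0.06,-0.5,0,0,0,0,-0.09,-0.75,0,0,0,0,-0.115,-0.985,0,0,0,0]

```text
time: 5.23
tool_pos: [0.4555, -0.096, 0.1536]
tool_rot: [3.142, 0.0, 2.742]
contact_force: [0.4, -0.2, -1.7]
opening: 0.0373
```

Request:
jog_arm:
  deltas: [-0.03,-0.25,0,0,0,0,-0.06,-0.5,0,0,0,0,-0.09,-0.75,0,0,0,0,-0.115,-0.985,0,0,0,0]

```text
time: 5.57
tool_pos: [0.444, -0.1945, 0.1535]
tool_rot: [3.142, 0.0, 2.742]
contact_force: [0.8, -0.4, -3.0]
opening: 0.0376
```

Request:
jog_arm:
  deltas: [-0.03,-0.25,0,0,0,0,-0.06,-0.5,0,0,0,0,-0.09,-0.75,0,0,0,0,-0.115,-0.96,0,0,0,0,-0.115,-0.985,0,0,0,0]

```text
time: 5.98
tool_pos: [0.4324, -0.2952, 0.1534]
tool_rot: [-3.14, 0.001, 2.739]
contact_force: [-0.2, -0.2, -1.9]
opening: 0.0378
```

Request:
jog_arm:
  deltas: [0,0,-0.1,0,0,0,0,0,-0.35,0,0,0,0,0,-0.6,0,0,0,0,0,-0.75,0,0,0,0,0,-0.8,0,0,0]

```text
time: 6.4
tool_pos: [0.4313, -0.289, 0.0703]
tool_rot: [3.139, -0.005, 2.743]
contact_force: [-0.2, -0.6, -3.0]
opening: 0.0375
```

```bash
python3 - <<'E'
from h import *
print(robot.observe()['tool_pos'])
p=snap('scene','s2.png');im=cv2.imread('pics/s2.png');cv2.imwrite('pics/s2c.png',cv2.resize(im[180:430,60:380],None,fx=2,fy=2))
E
```

```text
[ 0.43134042 -0.28904529  0.07033337]
```

View pics/s2c.png

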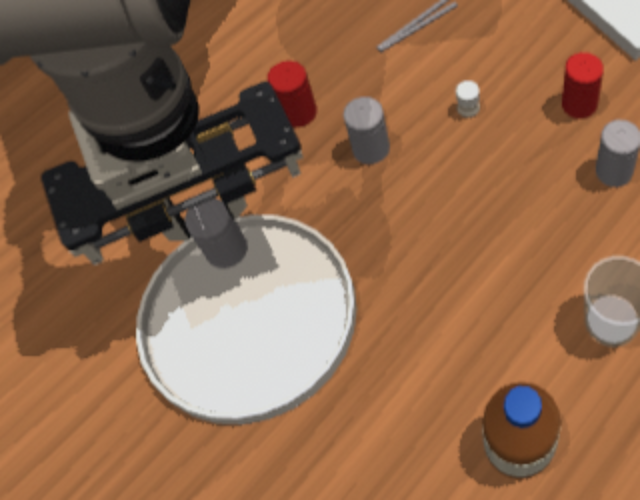

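The crop shows the held capsule upright at (220,235), inside the dish rim, with nothing disturbed. I'll lower it next.

Request:
jog_arm:
  deltas: [0,0,-0.1,0,0,0,0,0,-0.18,0,0,0,0,0,-0.23,0,0,0,0,0,-0.26,0,0,0,0,0,-0.26,0,0,0]

```text
time: 6.87
tool_pos: [0.4327, -0.2915, 0.047]
tool_rot: [3.141, -0.001, 2.742]
contact_force: [-0.1, -0.2, -1.2]
opening: 0.0377
```

Request:
jog_arm:
  deltas: [0,0,-0.01,0,0,0,0,0,-0.02,0,0,0,0,0,-0.02,0,0,0,0,0,-0.02,0,0,0,0,0,-0.02,0,0,0]

```text
time: 7.28
tool_pos: [0.4329, -0.2918, 0.0456]
tool_rot: [-3.142, 0.0, 2.742]
contact_force: [-0.1, 0.3, -1.1]
opening: 0.0378
```

Request:
jog_arm:
  deltas: [0,0,-0.01,0,0,0,0,0,-0.015,0,0,0,0,0,-0.02,0,0,0,0,0,-0.02,0,0,0,0,0,-0.02,0,0,0]

```text
time: 7.7
tool_pos: [0.433, -0.2918, 0.0439]
tool_rot: [-3.142, 0.001, 2.742]
contact_force: [-0.3, 0.7, 3.9]
opening: 0.038
```

Request:
jog_arm:
  deltas: [0,0,0,0,0,0,0,0,0,0,0,0,0,0,0,0,0,0,0,0,0,0,0,0,0,0,0,0,0,0]
  claw: 0.75

```text
time: 8.12
tool_pos: [0.4328, -0.2917, 0.0433]
tool_rot: [3.141, -0.0, 2.742]
contact_force: [-1.0, -0.7, -0.7]
opening: 0.0657
```

Request:
jog_arm:
  deltas: [0,0,0.1,0,0,0,0,0,0.3,0,0,0,0,0,0.6,0,0,0,0,0,0.9,0,0,0,0,0,1,0,0,0]

```text
time: 8.53
tool_pos: [0.4344, -0.2931, 0.1483]
tool_rot: [-3.139, 0.007, 2.742]
contact_force: [0.8, -0.8, -0.3]
opening: 0.0688
```

Request:
jog_arm:
  deltas: [0.02,0.25,0,0,0,0,0.04,0.5,0,0,0,0,0.05,0.75,0,0,0,0,0.06,0.93,0,0,0,0]

```text
time: 8.87
tool_pos: [0.4384, -0.1969, 0.1437]
tool_rot: [3.141, -0.0, 2.742]
contact_force: [-0.3, 0.0, 0.5]
opening: 0.069
```

Request:
jog_arm:
  deltas: [0.02,0.35,0,0,0,0,0.04,0.65,0,0,0,0,0.055,0.85,0,0,0,0,0.055,0.938,0,0,0,0,0.055,0.938,0,0,0,0]

```text
time: 9.28
tool_pos: [0.4442, -0.1035, 0.1437]
tool_rot: [3.141, -0.0, 2.744]
contact_force: [-1.0, -0.5, -0.8]
opening: 0.0687
```

```bash
python3 - <<'E'
from h import *
print(robot.observe()['tool_pos'])
p=snap('wrist','w2.png');np.save('w2.npy',p,allow_pickle=True)
E
```

```text
[ 0.44420698 -0.10347631  0.14365311]
```

View pics/w2.png

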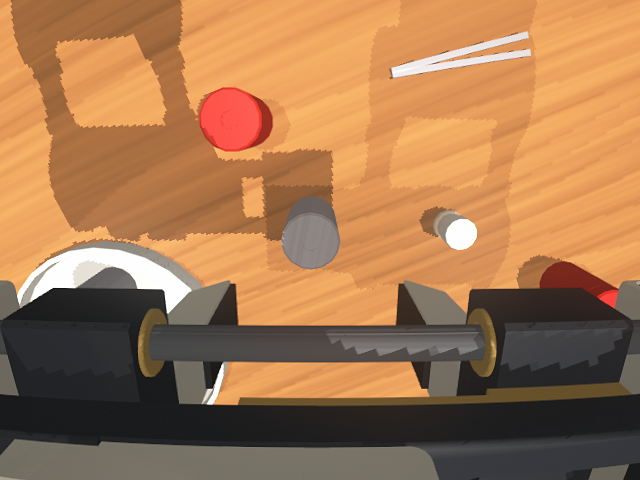

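The cap2 top is at (310,240), nearly centred between the jaws.

```bash
python3 - <<'E'
from h import *
p=np.load('w2.npy',allow_pickle=True).item(); print(at(p,310.5,240,.07),robot.observe()['tool_pos'])
E
```

```text
[ 0.4427 -0.1074  0.07  ] [ 0.44442712 -0.10473978  0.1436391 ]
```

Request:
jog_arm:
  deltas: [-0.01,-0.015,-0.2,0,0,0,-0.01,-0.015,-0.5,0,0,0,-0.01,-0.015,-0.8,0,0,0,-0.01,-0.015,-0.95,0,0,0,-0.01,-0.015,-1,0,0,0]

```text
time: 9.75
tool_pos: [0.4417, -0.1073, 0.041]
tool_rot: [-3.141, -0.004, 2.74]
contact_force: [-0.2, -0.0, 0.3]
opening: 0.0683
```

Request:
jog_arm:
  deltas: [0,0,-0.05,0,0,0,0,0,-0.05,0,0,0,0,0,-0.05,0,0,0]

```text
time: 10.0
tool_pos: [0.444, -0.1072, 0.0392]
tool_rot: [-3.142, 0.002, 2.741]
contact_force: [0.5, -1.1, 0.1]
opening: 0.0689
```

Request:
jog_arm:
  deltas: [0,0,0,0,0,0,0,0,0,0,0,0,0,0,0,0,0,0,0,0,0,0,0,0,0,0,0,0,0,0]
  claw: 0.2

```text
time: 10.42
tool_pos: [0.4435, -0.1065, 0.0388]
tool_rot: [-3.141, 0.001, 2.742]
contact_force: [-1.3, -2.4, 4.3]
opening: 0.0398
```

Request:
jog_arm:
  deltas: [0,0,0,0,0,0,0,0,0,0,0,0,0,0,0,0,0,0,0,0,0,0,0,0,0,0,0,0,0,0]

```text
time: 10.83
tool_pos: [0.4435, -0.1068, 0.0388]
tool_rot: [-3.141, 0.001, 2.742]
contact_force: [-0.9, -3.3, 5.3]
opening: 0.0374
```

Request:
jog_arm:
  deltas: [0,0,0.05,0,0,0,0,0,0.2,0,0,0,0,0,0.4,0,0,0,0,0,0.55,0,0,0,0,0,0.6,0,0,0]

```text
time: 11.25
tool_pos: [0.4437, -0.1062, 0.0997]
tool_rot: [3.141, 0.001, 2.742]
contact_force: [0.7, 0.8, -6.0]
opening: 0.0379
```

Request:
jog_arm:
  deltas: [0,0,0,0,0,0,0,0,0,0,0,0,0,0,0,0,0,0,0,0,0,0,0,0,0,0,0,0,0,0]

```text
time: 11.67
tool_pos: [0.4428, -0.1061, 0.0976]
tool_rot: [3.141, -0.002, 2.742]
contact_force: [0.0, 0.7, -5.9]
opening: 0.0375
```

Request:
jog_arm:
  deltas: [0,0,0,0,0,0,0,0,0,0,0,0,0,0,0,0,0,0,0,0,0,0,0,0,0,0,0,0,0,0]

```text
time: 12.08
tool_pos: [0.4433, -0.1064, 0.0984]
tool_rot: [3.141, -0.0, 2.742]
contact_force: [-0.3, 0.0, -5.7]
opening: 0.0377
```

Cap2 weighs about 5.8 N, so it is solid and goes to the tray.

Request:
jog_arm:
  deltas: [0,0.05,0.2,0,0,0,0.03,0.2,0.4,0,0,0,0.08,0.45,0.5,0,0,0,0.12,0.72,0.55,0,0,0,0.162,0.98,0.55,0,0,0]

```text
time: 12.5
tool_pos: [0.4604, -0.0076, 0.1549]
tool_rot: [3.141, 0.003, 2.741]
contact_force: [1.4, 0.8, -6.4]
opening: 0.0379
```

Request:
jog_arm:
  deltas: [0.04,0.25,0,0,0,0,0.08,0.5,0,0,0,0,0.12,0.75,0,0,0,0,0.162,0.98,0,0,0,0]

```text
time: 12.83
tool_pos: [0.4756, 0.0911, 0.1534]
tool_rot: [3.141, -0.0, 2.742]
contact_force: [0.4, 0.2, -7.0]
opening: 0.0379
```

Request:
jog_arm:
  deltas: [0.04,0.25,0,0,0,0,0.08,0.5,0,0,0,0,0.12,0.75,0,0,0,0,0.162,0.98,0,0,0,0]

```text
time: 13.17
tool_pos: [0.4917, 0.1891, 0.1533]
tool_rot: [3.142, -0.0, 2.742]
contact_force: [0.7, 0.4, -6.4]
opening: 0.0379
```

Request:
jog_arm:
  deltas: [0.04,0.25,0,0,0,0,0.08,0.5,0,0,0,0,0.12,0.75,0,0,0,0,0.162,0.92,0,0,0,0,0.162,0.98,0,0,0,0]

```text
time: 13.58
tool_pos: [0.5084, 0.2883, 0.153]
tool_rot: [3.14, -0.0, 2.744]
contact_force: [0.1, -0.2, -9.6]
opening: 0.0377
```

Request:
jog_arm:
  deltas: [0,0,-0.1,0,0,0,0,0,-0.35,0,0,0,0,0,-0.6,0,0,0,0,0,-0.75,0,0,0,0,0,-0.8,0,0,0]

```text
time: 14.0
tool_pos: [0.5057, 0.2834, 0.0697]
tool_rot: [-3.136, -0.005, 2.741]
contact_force: [-1.1, -0.5, -7.2]
opening: 0.0379
```

Request:
jog_arm:
  deltas: [0,0,-0.1,0,0,0,0,0,-0.18,0,0,0,0,0,-0.23,0,0,0,0,0,-0.26,0,0,0,0,0,-0.26,0,0,0]

```text
time: 14.42
tool_pos: [0.5081, 0.2855, 0.0472]
tool_rot: [-3.141, -0.0, 2.742]
contact_force: [0.4, 0.0, -6.7]
opening: 0.0377
```

Request:
jog_arm:
  deltas: [0,0,0,0,0,0,0,0,0,0,0,0,0,0,0,0,0,0]

```text
time: 14.67
tool_pos: [0.5085, 0.2858, 0.0481]
tool_rot: [3.141, 0.001, 2.742]
contact_force: [0.6, 0.1, -6.1]
opening: 0.0379
```

Request:
jog_arm:
  deltas: [0,0,-0.01,0,0,0,0,0,-0.02,0,0,0,0,0,-0.03,0,0,0,0,0,-0.035,0,0,0,0,0,-0.04,0,0,0]

```text
time: 15.08
tool_pos: [0.5083, 0.2855, 0.0439]
tool_rot: [3.141, 0.0, 2.742]
contact_force: [-2.5, -1.2, 1.7]
opening: 0.0375
```

Request:
jog_arm:
  deltas: [0,0,0,0,0,0,0,0,0,0,0,0,0,0,0,0,0,0]

```text
time: 15.33
tool_pos: [0.5083, 0.2856, 0.0439]
tool_rot: [3.141, 0.0, 2.742]
contact_force: [-1.9, -2.6, -0.7]
opening: 0.038
```

Request:
jog_arm:
  deltas: [0,0,0,0,0,0,0,0,0,0,0,0,0,0,0,0,0,0,0,0,0,0,0,0,0,0,0,0,0,0]
  claw: 0.75

```text
time: 15.75
tool_pos: [0.5084, 0.2858, 0.0436]
tool_rot: [3.141, 0.0, 2.742]
contact_force: [-0.3, -0.7, 0.2]
opening: 0.0658
```

Request:
jog_arm:
  deltas: [0,0,0.1,0,0,0,0,0,0.3,0,0,0,0,0,0.6,0,0,0,0,0,0.9,0,0,0,0,0,1,0,0,0]

```text
time: 16.17
tool_pos: [0.5102, 0.2866, 0.1488]
tool_rot: [3.136, 0.005, 2.742]
contact_force: [0.1, 1.1, 0.1]
opening: 0.0689
```

Request:
jog_arm:
  deltas: [0.13,-0.21,0,0,0,0,0.26,-0.43,0,0,0,0,0.38,-0.64,0,0,0,0,0.507,-0.855,0,0,0,0]

```text
time: 16.5
tool_pos: [0.5591, 0.1994, 0.1438]
tool_rot: [3.141, 0.0, 2.742]
contact_force: [0.4, 0.4, 0.3]
opening: 0.0689
```

Request:
jog_arm:
  deltas: [0.13,-0.21,0,0,0,0,0.26,-0.43,0,0,0,0,0.38,-0.64,0,0,0,0,0.507,-0.855,0,0,0,0]

```text
time: 16.83
tool_pos: [0.6099, 0.1136, 0.1436]
tool_rot: [3.141, -0.0, 2.742]
contact_force: [-0.5, -0.1, 0.1]
opening: 0.0688
```

Request:
jog_arm:
  deltas: [0.13,-0.21,0,0,0,0,0.26,-0.43,0,0,0,0,0.38,-0.64,0,0,0,0,0.507,-0.855,0,0,0,0,0.507,-0.855,0,0,0,0]

```text
time: 17.25
tool_pos: [0.662, 0.0247, 0.1432]
tool_rot: [-3.141, 0.002, 2.738]
contact_force: [-1.6, -0.9, 0.4]
opening: 0.0691
```

```bash
python3 - <<'E'
from h import *
p=snap('wrist','w3.png');np.save('w3.npy',p,allow_pickle=True)
print(robot.observe()['tool_pos'])
E
```

```text
[0.66081351 0.02689595 0.14303315]
```

View pics/w3.png

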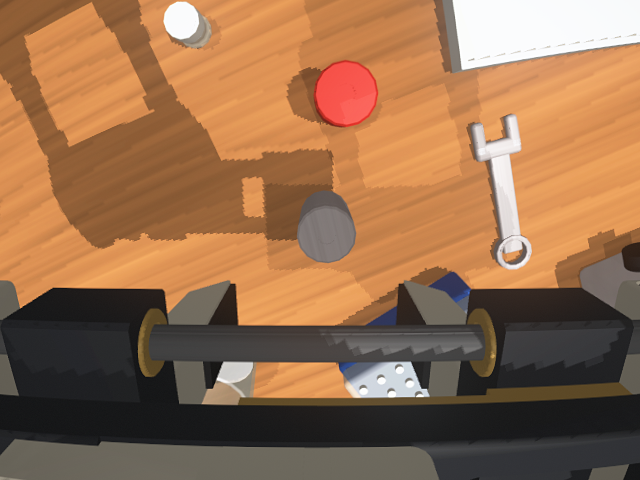

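The cap3 top is at (327,233), which puts it about 1 mm from the commanded TCP.

Request:
jog_arm:
  deltas: [0.01,0.01,-0.2,0,0,0,0.01,0.01,-0.5,0,0,0,0.01,0.01,-0.8,0,0,0,0.01,0.01,-0.95,0,0,0,0.01,0.01,-1,0,0,0]

```text
time: 17.72
tool_pos: [0.6585, 0.0315, 0.04]
tool_rot: [-3.14, -0.006, 2.743]
contact_force: [-0.4, 0.9, -0.9]
opening: 0.0688
```

Request:
jog_arm:
  deltas: [0,0,-0.05,0,0,0,0,0,-0.05,0,0,0,0,0,-0.05,0,0,0]

```text
time: 17.97
tool_pos: [0.6619, 0.0305, 0.0398]
tool_rot: [3.141, 0.002, 2.742]
contact_force: [0.4, 0.1, -0.0]
opening: 0.0686
```

Request:
jog_arm:
  deltas: [0,0,0,0,0,0,0,0,0,0,0,0,0,0,0,0,0,0,0,0,0,0,0,0,0,0,0,0,0,0]
  claw: 0.2

```text
time: 18.38
tool_pos: [0.6615, 0.0302, 0.0389]
tool_rot: [3.141, 0.001, 2.742]
contact_force: [1.4, 2.4, 3.5]
opening: 0.0399
```

Request:
jog_arm:
  deltas: [0,0,0,0,0,0,0,0,0,0,0,0,0,0,0,0,0,0,0,0,0,0,0,0,0,0,0,0,0,0]

```text
time: 18.8
tool_pos: [0.6617, 0.0306, 0.0389]
tool_rot: [3.141, 0.001, 2.742]
contact_force: [1.2, 4.0, 4.1]
opening: 0.0378
```

Request:
jog_arm:
  deltas: [0,0,0.05,0,0,0,0,0,0.2,0,0,0,0,0,0.4,0,0,0,0,0,0.55,0,0,0,0,0,0.6,0,0,0]

```text
time: 19.22
tool_pos: [0.6612, 0.0293, 0.0995]
tool_rot: [-3.141, 0.001, 2.742]
contact_force: [0.8, -0.5, -5.6]
opening: 0.0376
```

Request:
jog_arm:
  deltas: [0,0,0,0,0,0,0,0,0,0,0,0,0,0,0,0,0,0,0,0,0,0,0,0,0,0,0,0,0,0]

```text
time: 19.63
tool_pos: [0.6606, 0.0301, 0.0972]
tool_rot: [-3.141, -0.002, 2.742]
contact_force: [0.1, 0.8, -6.8]
opening: 0.0376
```

Request:
jog_arm:
  deltas: [0,0,0,0,0,0,0,0,0,0,0,0,0,0,0,0,0,0,0,0,0,0,0,0,0,0,0,0,0,0]

```text
time: 20.05
tool_pos: [0.6612, 0.0301, 0.0984]
tool_rot: [3.142, 0.0, 2.742]
contact_force: [0.6, -0.1, -6.8]
opening: 0.0381
```

Cap3 weighs about 6.7 N, so it is solid and goes to the tray.

Request:
jog_arm:
  deltas: [0,0.05,0.2,0,0,0,-0.03,0.2,0.4,0,0,0,-0.12,0.4,0.5,0,0,0,-0.22,0.6,0.55,0,0,0,-0.297,0.81,0.55,0,0,0]

```text
time: 20.47
tool_pos: [0.6318, 0.1117, 0.1555]
tool_rot: [3.14, 0.003, 2.741]
contact_force: [0.7, 0.6, -6.4]
opening: 0.0377
```

Request:
jog_arm:
  deltas: [-0.07,0.2,0,0,0,0,-0.15,0.4,0,0,0,0,-0.22,0.6,0,0,0,0,-0.297,0.81,0,0,0,0]

```text
time: 20.8
tool_pos: [0.6015, 0.1929, 0.1536]
tool_rot: [3.141, 0.0, 2.742]
contact_force: [0.0, 0.3, -6.4]
opening: 0.0377
```

Request:
jog_arm:
  deltas: [-0.07,0.2,0,0,0,0,-0.15,0.4,0,0,0,0,-0.22,0.6,0,0,0,0,-0.28,0.76,0,0,0,0,-0.297,0.81,0,0,0,0]

```text
time: 21.22
tool_pos: [0.5708, 0.2758, 0.1536]
tool_rot: [3.14, -0.001, 2.744]
contact_force: [-0.8, -0.8, -5.7]
opening: 0.0377
```

Request:
jog_arm:
  deltas: [0,0,-0.1,0,0,0,0,0,-0.35,0,0,0,0,0,-0.6,0,0,0,0,0,-0.75,0,0,0,0,0,-0.8,0,0,0]

```text
time: 21.63
tool_pos: [0.5705, 0.271, 0.0695]
tool_rot: [-3.137, -0.004, 2.741]
contact_force: [-0.3, -0.5, -6.5]
opening: 0.0375
```

Request:
jog_arm:
  deltas: [0,0,-0.1,0,0,0,0,0,-0.18,0,0,0,0,0,-0.23,0,0,0,0,0,-0.26,0,0,0,0,0,-0.26,0,0,0]

```text
time: 22.05
tool_pos: [0.5721, 0.273, 0.0471]
tool_rot: [-3.141, -0.0, 2.742]
contact_force: [0.0, -0.4, -5.6]
opening: 0.0377
```

Request:
jog_arm:
  deltas: [0,0,-0.01,0,0,0,0,0,-0.02,0,0,0,0,0,-0.03,0,0,0,0,0,-0.035,0,0,0,0,0,-0.04,0,0,0]

```text
time: 22.47
tool_pos: [0.5724, 0.2733, 0.0439]
tool_rot: [3.141, 0.001, 2.742]
contact_force: [-1.4, -0.7, -0.6]
opening: 0.038
```

Request:
jog_arm:
  deltas: [0,0,0,0,0,0,0,0,0,0,0,0,0,0,0,0,0,0]

```text
time: 22.72
tool_pos: [0.5724, 0.2733, 0.0439]
tool_rot: [3.141, 0.001, 2.742]
contact_force: [-0.9, -0.2, -1.7]
opening: 0.0379
```

Request:
jog_arm:
  deltas: [0,0,-0.003,0,0,0,0,0,0,0,0,0,0,0,0,0,0,0,0,0,0,0,0,0,0,0,0,0,0,0]
  claw: 0.75

```text
time: 23.13
tool_pos: [0.5724, 0.2732, 0.0437]
tool_rot: [3.141, 0.001, 2.742]
contact_force: [0.4, 0.7, 0.9]
opening: 0.0662
```

Request:
jog_arm:
  deltas: [0,0,0.1,0,0,0,0,0,0.3,0,0,0,0,0,0.6,0,0,0,0,0,0.9,0,0,0,0,0,1,0,0,0]

```text
time: 23.55
tool_pos: [0.5743, 0.2739, 0.1492]
tool_rot: [3.136, 0.006, 2.742]
contact_force: [1.9, 0.0, 1.0]
opening: 0.0689
```

Request:
jog_arm:
  deltas: [-0.2,0.1,0.3,0,0,0,-0.5,0.4,0.5,0,0,0,-0.8,0.7,0.6,0,0,0,-1,0.9,0.6,0,0,0]

```text
time: 23.88
tool_pos: [0.4717, 0.3646, 0.2064]
tool_rot: [3.137, 0.002, 2.741]
contact_force: [-0.0, 0.7, 0.3]
opening: 0.0691
```

Request:
jog_arm:
  deltas: [-0.2,0.1,0,0,0,0,-0.5,0.4,0,0,0,0,-0.8,0.7,0,0,0,0,-1,0.9,0,0,0,0,-1,0.9,0,0,0,0]

```text
time: 24.3
tool_pos: [0.3677, 0.4566, 0.2037]
tool_rot: [3.141, -0.002, 2.747]
contact_force: [0.1, -0.8, -0.7]
opening: 0.0692
```

```bash
python3 - <<'E'
from h import *
print(robot.observe()['tool_pos'])
snap('scene','s3.png');snap('side','d3.png')
E
```

```text
[0.36766147 0.45663875 0.20371977]
```

View pics/s3.png

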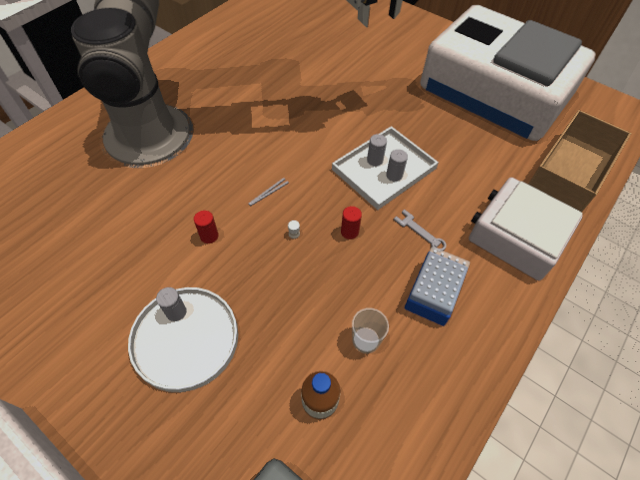

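View pics/d3.png

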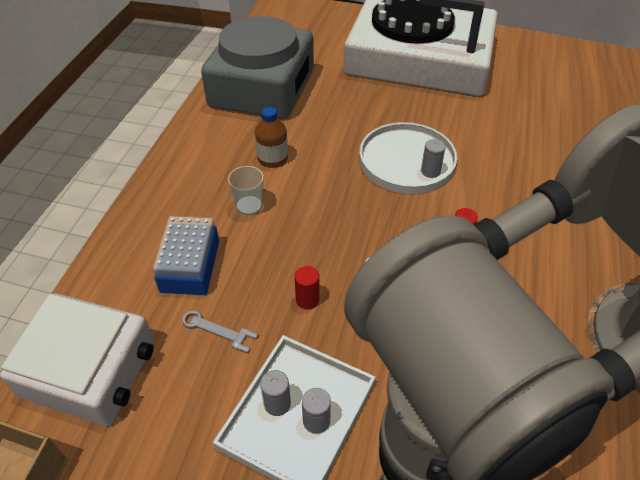

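Both views show two capsules upright in the tray, at (377,150) and (397,165) in the scene view, and one upright in the dish at (170,303). The bystanders and both red look-alikes have not moved. Handing in now.

```bash
python3 - <<'E'
from h import *
p=robot.camera_params('scene')
print(at(p,168,294,.075),at(p,378,141,.075),at(p,398,156,.075))
print(robot.hand_in())
E
```

```text
[ 0.4302 -0.2863  0.075 ] [0.5109 0.2798 0.075 ] [0.5725 0.2691 0.075 ]
the job is handed in; nothing more can be done
None
```

I lifted and weighed all three capsules, put each in the container for its weight, and handed the job in at about 24 s of the 69 s allowed. `hand_in` gives no verdict, so I have no confirmation that it passed.

| Capsule | Where it started (x, y) | Force when lifted | Result | Placed |
|---|---|---|---|---|
| 1 | 0.479, 0.102 m | about 2 N | hollow | dish |
| 2 | 0.444, -0.106 m | about 5.8 N | solid | tray |
| 3 | 0.661, 0.030 m | about 6.7 N | solid | tray |

- **Positions:** The last scene and side pictures show all three standing upright inside the rims. The dish capsule is about 55 to 60 mm from the dish centre, against the 80 mm allowed. The two tray capsules are about 32 mm either side of the tray centre.
- **Agreement:** Positions measured in the last scene picture agree with where the gripper released the capsules to within about 6 mm, which is well inside the margins.
- **Bystanders:** In the last scene picture, none of the other things on the bench, including both red look-alikes, has visibly moved. The gripper was clear of everything.
- **Limits:** The force readings wander by about 1 N, which is too little to confuse hollow with solid. I did not measure the contact force on the tray or dish.

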